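# Close the light controller's terminal compartment with its spring-held cover

## Robot

A 6-joint arm with a two-finger parallel gripper is mounted at the origin on the work surface. World frame = base frame: x ahead of the robot, y to its left, z up, the work surface at z = 0. Lengths are in m, angles in rad, forces in N, time in s.
With the tool pointing down it reaches from about 0.375 to 0.925 m from the base axis. Payload 5.7 kg.
Tool frame: the origin (TCP) lies midway between the tips of the shut fingers; the grasp point (between the pads) lies 19 mm behind it; z points along the fingers, y is the line along which they close (so a half turn about z gives the same grasp; the last joint's range is limited). The gripper opens to 85 mm and grips with 20 to 120 N. Pads are 22 mm wide; open, the fingers measure 114 mm over their backs; the gripper's body (76 mm by 85 mm) begins 54 mm behind the grasp point. The pads swing forward as they close: fully open they stand 13 mm farther back than shut.
Start: joints at [-1.234, 0.359, 1.51, -0, 1.272, -0.115], TCP at [0.262, -0.54, 0.231] pointing down, gripper open.
Joint ranges: [-2.97, 2.97], [-1.01, 2.36], [0.21, 2.38], [-0.96, 4.11], [0.2, 2.71], [-2.98, 2.98]. Speed limits (rad/s): [2.39, 2.39, 3.14, 3.14, 3.14, 3.14].

## Interface

Orientations are given as a unit quaternion [w, x, y, z].
In Python, from bench import arm gives the robot as it stands.
- The arm moves only by the shell command python3 -m jog 'ROWS'. ROWS is JSON, a list of rows, each an object of numbers: "claw": the opening, from 0 (shut) to 1 (fully open); "dx", "dy", "dz": the shift along the tool's x, y, z in mm; "roll": the turn about the tool's z in degrees. In form: [{"claw": .., "dx": .., "dy": .., "dz": .., "roll": ..}, ...]. A call has 1 to 5 rows; each row is the pose to reach, as a shift and turn from the pose commanded when the call began, along the tool's axes at that moment; what a row does not reach only later rows make up. A row lasts 1/10 s, in which the tool goes at most 50 mm and 8.59 degrees, less where a joint would pass 70% of its speed; a pose out of reach is approached as far as the arm can. A call with a gripper value outside its range is refused whole. The fingers move at their own pace and stop on an object; the grip force is fixed at half the most. Time passes only in rows, so rows that repeat a pose let the fingers close. It gives the time, the measured TCP pose, the force, the opening and the grip force at its end, in the units of the state.
- arm.state(): the state, without advancing time (a new reading comes with each control period).
- arm.get_image(name): name is "scene" or "top" or "wrist"; returns (picture, depth): 384x512x3 uint8, blue, green, red; 384x512 float32, m along the optical axis (not along the pixel's ray), 0 where there is no reading.
- arm.camera_model(name): a dict with "camera_matrix" (3x3 intrinsics, pixels), "rvec" (rotation vector, rad) and "tvec" (3), from world to camera coordinates, as OpenCV has them; the wrist camera has in their place "T_tool_cam" (4x4, takes a point from camera to tool coordinates, whose origin is the TCP and whose axes are the flange's). Camera axes: x right, y down, z forward; pixel columns grow to the right and rows downward; lengths in m; the calibration is good to about 2 mm. A picture is of the moment at which its call begins: read the wrist's pose just before it. camera_model takes no time and is no camera call.
- arm.job_done(): hands the job in; it is judged then, once.
The state is a dict: "clock": time; "qpos": joint angles; "joint_velocities": joint speeds; "joint_torque": joint torques, N m; "eef_pos": TCP position; "ee_rot": TCP orientation; "contact_force": force on the tool from outside, world axes, zero at the start; "moment": the same for the moment, N m; "grip_width": finger opening in m; "finger_force": force on a finger pad.
Only numpy, scipy, OpenCV 4.12 (cv2) and the standard library are available. Lean on these libraries where they do the work, as an engineer would, in place of code of your own. Each camera call takes 0.05 s, during which the arm holds its last target. There are 200 camera calls.

## Task

Put the mint cover back on the black light controller: tilt it and hook its long lip under the ledge on the side nearer the robot, keep it pushed in against the spring while you swing the other edge down, then let the spring slide it back so that the short lip is caught under the opposite ledge and the cover lies flush. Work gently, never forcing the cover or leaning on the controller, and leave the other things on the table where they are.

Things in the scene. Friction and masses are not known exactly. Their poses are not given: they have to be found in the camera images.
- controller: Black box fixed to the table, 210 mm (x) by 136 mm (y), open on top, bottom 66 mm below the flanges; origin at the centre of its underside, +x points away from the robot (yaw within 0.4 rad). Inside, flanges along both sides (|y| over 50 mm) carry the cover's plate at z = 72 mm, between raised borders at |y| = 58.5 mm whose tops are at z = 77 mm.
- hook_ledge (a point): Middle of the lower edge of the hook ledge, at x = -72, z = 72 mm in the controller's frame. The ledge is an aluminium strip, 117 mm wide, 5 mm thick (z = 72 to 77 mm), running from this edge to the controller's -x end, hollow beneath. The plate stops hard against its edge.
- strike_ledge (a point): Middle of the lower edge of the strike ledge at the controller's +x end, x = +80, z = 72 mm: a like strip, 5 mm thick, running from here to +x, hollow beneath. The cover's 146.5 mm plate drops into the 152 mm between the two ledges, so it has 5.5 mm of play along x.
- strip (a point): Middle of the flat face of the brass contact strip under the hook ledge, facing +x; 84 mm wide, 20 mm high; at x = -77.5, z = 58 mm when free. The hook lip pushes it to -x, by up to 10 mm; its spring resists with about 2.7 N at first touch plus 0.9 N per mm.
- cover: Loose mint cover, 0.2 to 0.4 kg, lying handle up on the table, left or right. Origin: centre of its plate's underside (6 mm over the table), z up. Plate 146.5 (x) by 111 (y) by 5 mm. Below it two lips, 90 mm wide (y), from z = -6 to -2 mm: the long hook lip stands out 13 mm past the plate's -x edge, the short catch lip 3.5 mm past the +x edge. Its +x points away from the robot within 0.5 rad.
- cover_seat (a point): Where the cover's origin lies when it is home: x = +6.7, z = 72 mm in the controller's frame, axes parallel to it. The spring then holds the plate's +x edge against the strike ledge, catch lip underneath. The catch lip clears the strike ledge once the cover is more than 3.5 mm to -x of here; at 5.5 mm the plate stops hard at the hook ledge (up to 2 mm sooner while tilted).
- cover_handle (a point): Centre of the cover's black handle bar: 12 mm wide (cover x), 76 mm long (cover y), 14 mm high, 30 mm above the cover's origin, with 18 mm free between bar and plate; gripped across its 12 mm width.
- cover_lip (a point): Middle of the outer edge of the cover's long hook lip: 86.2 mm from the cover's origin along its -x and 4 mm below it.
- target: Calibration target, white dotted plate 130 by 100 by 8 mm lying on the table, on the other side than the cover; origin at the centre of its underside. Leave alone.
- lens: Black lens barrel standing upright, 43 mm across, 48 mm high; origin at the centre of its foot. Leave alone.
- ringlight: Black ring light lying flat, 96 mm across, 24 mm high; origin at the centre of its underside. Leave alone.
- driver: Screwdriver lying on the table, about 0.2 m long along its x; origin on the underside near its middle. Leave alone.
- screwtray: Blue tray of screws, 100 by 130 by 30 mm; origin at the centre of its underside. Leave alone.
- post: Steel clamping post standing upright, 30 mm across its head, 82 mm high; origin at the centre of its foot. Leave alone.
Not all that is in view belongs to the job. There is more than one size of the cover; the job needs the largest.

How it is judged:
By the outcome, as a careful person would: the job done as asked, in the order asked, and still so for the second after the job is handed in, with the robot touching nothing.
It also fails if it takes over 72 s, if anything falls off the work surface, if the arm or the gripper's body presses on something with over 40 N, if the wrist force passes 120 N, or if a joint passes its speed limit or range.

## Working session

There is one attempt and no reset: what is moved stays moved. The work goes in short steps, Python scripts to look and compute and a shell command to move; the robot and the scene stay as the last step left them, time stands still between calls to the robot, and variables do not carry over. Pictures are saved under pics/ and viewed, at most 10 in all, crops included, and the job is handed in when it is done.

```bash
mkdir -p pics; cat > h.py <<'E'
import numpy as np, cv2
from bench import arm
from scipy.spatial.transform import Rotation as R
def look(n):
    s=arm.state(); p,d=arm.get_image(n); m=arm.camera_model(n); K=np.array(m["camera_matrix"])
    if n=="wrist":
        T=np.eye(4); q=s["ee_rot"]; T[:3,:3]=R.from_quat([q[1],q[2],q[3],q[0]]).as_matrix(); T[:3,3]=s["eef_pos"]
        W=T@np.array(m["T_tool_cam"])
    else:
        C=np.eye(4); C[:3,:3]=cv2.Rodrigues(np.array(m["rvec"],float))[0]; C[:3,3]=np.ravel(m["tvec"]); W=np.linalg.inv(C)
    return p,d,K,W
def ray(uv,z,K,W):
    uv=np.atleast_2d(uv).astype(float); r=np.c_[(uv-K[:2,2])/[K[0,0],K[1,1]],np.ones(len(uv))]@W[:3,:3].T
    return W[:3,3]+r*((z-W[2,3])/r[:,2])[:,None]
def proj(P,K,W):
    c=(np.atleast_2d(P)-W[:3,3])@W[:3,:3]; return c[:,:2]/c[:,2:]*[K[0,0],K[1,1]]+K[:2,2]
E
python3 - <<'E'
from h import *
s=arm.state(); print({k:np.round(v,4).tolist() for k,v in s.items()})
p,d,K,W=look("top"); np.savez("top.npz",p=p,d=d,K=K,W=W); cv2.imwrite("pics/top.png",p)
q,*_=look("scene"); cv2.imwrite("pics/scene.png",q); print(W.round(3).tolist(),K)
print(arm.camera_model("wrist"))
E
```

```text
{'clock': 0.0, 'qpos': [-1.2341, 0.3595, 1.5115, -0.0, 1.2725, -0.1151], 'joint_velocities': [-0.0018, -0.0011, -0.0003, 0.0018, -0.0005, -0.0004], 'joint_torque': [-0.001, -52.7625, -27.8619, -0.0003, 0.0129, 0.0], 'eef_pos': [0.2617, -0.5391, 0.2304], 'ee_rot': [-0.0009, 0.9746, 0.224, -0.0001], 'contact_force': [0.3446, -0.2435, -0.3977], 'moment': [0.0422, 0.0169, 0.0289], 'finger_force': 0.0, 'grip_width': 0.0855}
[[-0.02, -0.98, 0.196, 0.319], [-1.0, 0.024, 0.018, -0.022], [-0.022, -0.196, -0.98, 1.027], [0.0, 0.0, 0.0, 1.0]] [[352.8396764    0.         258.78322154]
 [  0.         352.8396764  190.63015882]
 [  0.           0.           1.        ]]
{'camera_matrix': array([[311.22872784,   0.        , 249.22456951],
       [  0.        , 311.22872784, 187.03731605],
       [  0.        ,   0.        ,   1.        ]]), 'T_tool_cam': array([[-1.99847102e-04, -9.58383898e-01, -2.85482512e-01,
         7.18533409e-02],
       [ 9.99999930e-01, -2.81760679e-04,  2.45856776e-04,
         6.57405290e-04],
       [-3.16062921e-04, -2.85482443e-01,  9.58383887e-01,
        -1.42902745e-01],
       [ 0.00000000e+00,  0.00000000e+00,  0.00000000e+00,
         1.00000000e+00]])}
```

View pics/top.png

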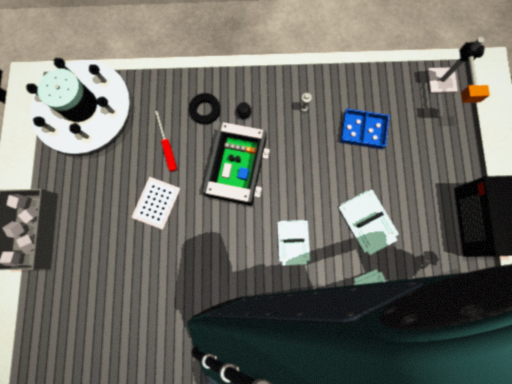

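View pics/scene.png

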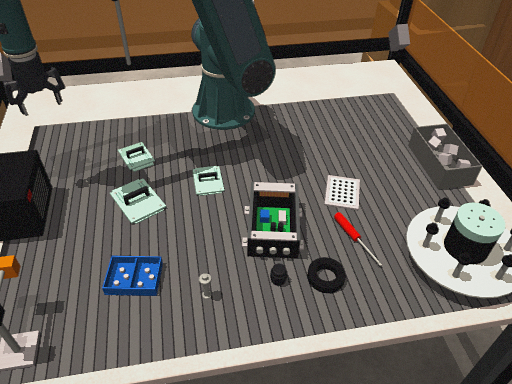

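```bash
python3 - <<'E'
from h import *
z=np.load("top.npz"); p,d,K,W=z["p"],z["d"],z["K"],z["W"]
x=p[170:270,330:410]; cv2.imwrite("pics/c1.png",cv2.resize(np.hstack([x,p[110:210,190:290]]),None,fx=4,fy=4,interpolation=cv2.INTER_CUBIC))
b,g,r=[p[...,i].astype(int) for i in range(3)]
mint=((g>130)&(g-r>8)).astype(np.uint8); mint[:, :270]=0
mint=cv2.morphologyEx(mint,cv2.MORPH_CLOSE,np.ones((7,7)))
for c in cv2.findContours(mint,0,1)[0]:
    if cv2.contourArea(c)>300:
        P=ray(c[:,0],0.011,K,W)[:,:2]; rc=cv2.minAreaRect((P*1000).astype(np.float32)); print("mint",c[:,0].mean(0),rc)
wh=((b>150)&(g>150)&(r>150)).astype(np.uint8)
wh[:,:200]=0;wh[:,275:]=0;wh[:115]=0;wh[205:]=0
for c in cv2.findContours(wh,0,1)[0]:
    if cv2.contourArea(c)>30:
        P=ray(c[:,0],0.077,K,W)[:,:2]; print("white",c[:,0].mean(0),cv2.minAreaRect((P*1000).astype(np.float32)))
E
```

```text
mint [290.17021277 239.54787234] ((370.2795104980469, -98.79349517822266), (125.13846588134766, 86.00039672851562), 1.9747865200042725)
mint [368.8125  221.50625] ((424.3755798339844, -317.72003173828125), (164.13650512695312, 114.5175552368164), 26.245861053466797)
white [257.69230769 191.42307692] ((507.2272033691406, -2.8161449432373047), (14.595290184020996, 29.028844833374023), 77.84492492675781)
white [227.54901961 190.85294118] ((510.6521911621094, 79.98483276367188), (118.87549591064453, 33.929771423339844), 77.2051773071289)
white [226.25714286 169.74285714] ((570.3882446289062, 83.8617935180664), (20.51334571838379, 38.717926025390625), 76.27597045898438)
white [265.76 153.2 ] ((615.9342651367188, -27.227916717529297), (15.43427848815918, 29.23050308227539), 77.67094421386719)
white [241.5212766  129.70212766] ((687.04443359375, 39.94182205200195), (119.12584686279297, 27.045873641967773), 76.5438003540039)
```

View pics/c1.png

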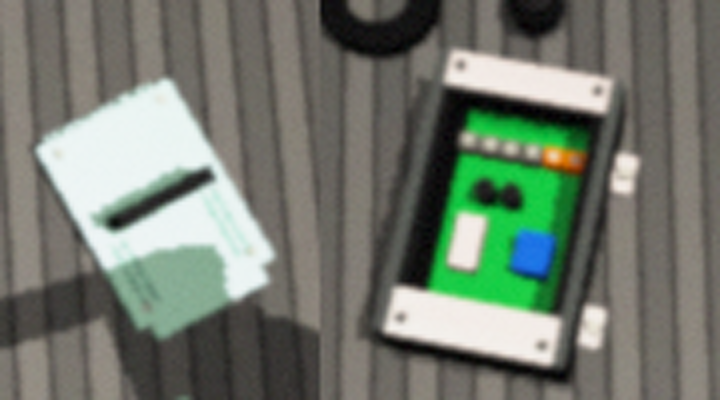

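Candidates by the top view: small cover (293,242), large cover (369,220), half-hidden small one (370,278). The large one measures about 164 × 114 mm, which matches, and the crop shows the long lip towards the robot. The controller sits at (236,162), with hook ledge (228,190) and strike ledge (243,132).

```bash
python3 -m jog '[{"claw":1,"dx":248,"dy":-128,"dz":20},{"claw":1,"dx":248,"dy":-128,"dz":20},{"claw":1,"dx":248,"dy":-128,"dz":20},{"claw":1,"dx":248,"dy":-128,"dz":20},{"claw":1,"dx":248,"dy":-128,"dz":20}]'
python3 -m jog '[{"claw":1},{"claw":1}]'
```

```text
invalid input at $[0]: expected keys claw, dx, dy, dz, roll
invalid input at $[0]: expected keys claw, dx, dy, dz, roll
```

```bash
python3 -m jog '[{"claw":1,"dx":248,"dy":-128,"dz":20,"roll":0},{"claw":1,"dx":248,"dy":-128,"dz":20,"roll":0},{"claw":1,"dx":248,"dy":-128,"dz":20,"roll":0},{"claw":1,"dx":248,"dy":-128,"dz":20,"roll":0},{"claw":1,"dx":248,"dy":-128,"dz":20,"roll":0}]'

```

```text
clock: 0.6
eef_pos: [0.412, -0.3383, 0.213]
ee_rot: [-0.0, 0.975, 0.224, -0.0]
contact_force: [0.3, -0.4, -0.3]
grip_width: 0.0853
finger_force: 0.0
```

```bash
python3 -m jog '[{"claw":1,"dx":25,"dy":-13,"dz":0,"roll":0},{"claw":1,"dx":25,"dy":-13,"dz":0,"roll":0},{"claw":1,"dx":25,"dy":-13,"dz":0,"roll":0}]'
python3 - <<'E'
from h import *
s=arm.state(); print(s["eef_pos"],s["ee_rot"])
p,d,K,W=look("wrist"); np.savez("w1.npz",p=p,d=d,K=K,W=W); cv2.imwrite("pics/w1.png",p)
E
```

```text
clock: 0.9
eef_pos: [0.4282, -0.3171, 0.2132]
ee_rot: [-0.0, 0.974, 0.225, -0.0]
contact_force: [-0.3, -0.3, 0.3]
grip_width: 0.085
finger_force: 0.0
[ 0.42822771 -0.31711396  0.21322344] [-5.63207524e-05  9.74373055e-01  2.24937852e-01 -3.31609003e-04]
```

View pics/w1.png

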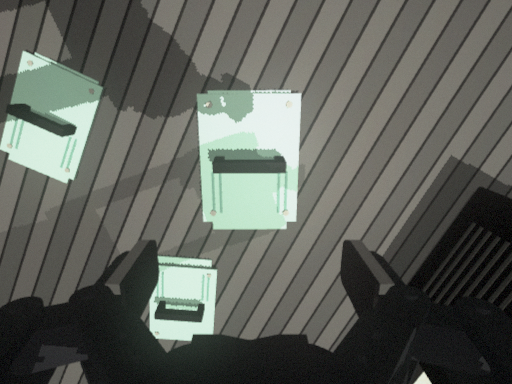

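The wrist view shows the large cover with its bar at about (249,164), nearly level, and the hook lip on the robot side (row 225). I'll measure it precisely.

```bash
python3 - <<'E'
from h import *
z=np.load("w1.npz"); p,d,K,W=z["p"],z["d"],z["K"],z["W"]
s=arm.state(); T=s["eef_pos"]; q=s["ee_rot"]; M=R.from_quat([q[1],q[2],q[3],q[0]]).as_matrix()
g=p[...,1].astype(int); r=p[...,2].astype(int)
m=np.zeros(g.shape,np.uint8); m[145:185,200:298]=(g<60)[145:185,200:298]
c=max(cv2.findContours(m,0,1)[0],key=cv2.contourArea)[:,0]; print("bar px",c.min(0),c.max(0))
def rep(n,P):
    L=(P-T)@M; rc=cv2.minAreaRect((L[:,:2]*1000).astype(np.float32)); print(n,rc,"bbox",(L[:,:2]*1000).min(0).round(1),(L[:,:2]*1000).max(0).round(1))
rep("bar",ray(c,0.036,K,W))
# bar top edge points: top row front & left/right ends
mm=np.zeros(g.shape,np.uint8); mm[80:240,185:310]=((g>70)&(g-r>10)|(g>180))[80:240,185:310]
mm=cv2.morphologyEx(mm,cv2.MORPH_CLOSE,np.ones((15,15)))
c=max(cv2.findContours(mm,0,1)[0],key=cv2.contourArea)[:,0]; rep("cover",ray(c,0.011,K,W))
print("depth bar",d[158,235:265:10],d[158,225])
E
```

```text
Traceback (most recent call last):
ValueError: max() iterable argument is empty
```

```bash
python3 - <<'E'
from h import *
z=np.load("w1.npz"); p,d,K,W=z["p"],z["d"],z["K"],z["W"]
print(p[100:235:6,248].tolist()); print(p[164,205:295:6].tolist())
E
```

```text
[[158, 178, 147], [157, 177, 147], [158, 179, 151], [239, 241, 231], [238, 242, 232], [238, 241, 230], [214, 233, 200], [211, 234, 201], [202, 226, 190], [120, 137, 113], [71, 78, 67], [79, 85, 74], [87, 99, 85], [213, 234, 201], [209, 233, 197], [211, 233, 201], [211, 233, 200], [211, 233, 200], [210, 232, 197], [207, 231, 195], [208, 230, 196], [206, 230, 194], [97, 106, 102]]
[[204, 229, 193], [187, 216, 177], [71, 77, 66], [75, 81, 69], [71, 79, 67], [79, 87, 75], [79, 85, 74], [75, 84, 72], [76, 83, 73], [79, 88, 76], [80, 86, 76], [86, 91, 82], [84, 92, 82], [84, 91, 83], [237, 241, 232]]
```

```bash
python3 - <<'E'
from h import *
z=np.load("w1.npz"); p,d,K,W=z["p"],z["d"],z["K"],z["W"]
s=arm.state(); T=s["eef_pos"]; q=s["ee_rot"]; M=R.from_quat([q[1],q[2],q[3],q[0]]).as_matrix()
g=p[...,1].astype(int)
def rep(n,P):
    L=(P-T)@M*1000; print(n,cv2.minAreaRect(L[:,:2].astype(np.float32)),"bbox",L[:,:2].min(0).round(1),L[:,:2].max(0).round(1))
m=np.zeros(g.shape,np.uint8); m[145:185,207:293]=(g<115)[145:185,207:293]
c=max(cv2.findContours(m,0,1)[0],key=cv2.contourArea)[:,0]; print("bar px",c.min(0),c.max(0))
rep("bar",ray(c,0.036,K,W))
mm=np.zeros(g.shape,np.uint8); mm[80:240,185:310]=(g>130)[80:240,185:310]
mm=cv2.morphologyEx(mm,cv2.MORPH_CLOSE,np.ones((21,21)))
c=max(cv2.findContours(mm,0,1)[0],key=cv2.contourArea)[:,0]; rep("cover",ray(c,0.011,K,W))
a=W[:3,:3]; uv=np.array([248,164.]); dd=d[164,248]; print("bar pt z",(W[:3,3]+a@np.r_[(uv-K[:2,2])/K[0,0]*dd,dd])[2])
E
```

```text
bar px [212 156] [285 172]
bar ((2.3275794982910156, -0.4990730285644531), (76.7259750366211, 17.15619468688965), 89.92924499511719) bbox [ -6.3 -38.9] [10.9 37.9]
cover ((-4.7155609130859375, -2.075836181640625), (150.15179443359375, 183.2657012939453), 89.92847442626953) bbox [-96.3 -77.1] [87.  73.1]
bar pt z 0.04244769282813543
```

```bash
python3 -m jog '[{"claw":1,"dx":2,"dy":0,"dz":50,"roll":0},{"claw":1,"dx":2,"dy":0,"dz":100,"roll":0},{"claw":1,"dx":2,"dy":0,"dz":150,"roll":0},{"claw":1,"dx":2,"dy":0,"dz":180,"roll":0},{"claw":1,"dx":2,"dy":0,"dz":180,"roll":0}]'
python3 - <<'E'
from h import *
p,d,K,W=look("wrist"); cv2.imwrite("pics/w2.png",p)
E
```

```text
clock: 1.45
eef_pos: [0.4265, -0.3155, 0.0296]
ee_rot: [-0.004, 0.975, 0.223, -0.002]
contact_force: [-0.4, 0.7, 0.2]
grip_width: 0.0854
finger_force: 0.0
```

View pics/w2.png

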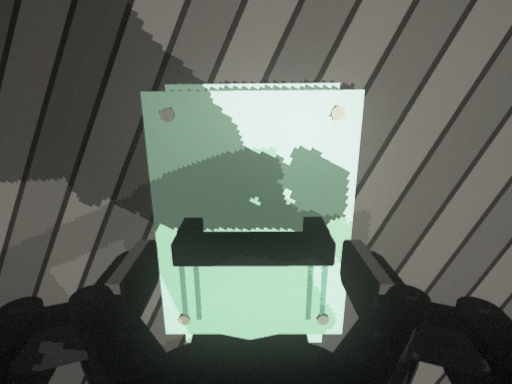

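The fingers straddle the bar ends (174–334, 228–265) and are centred to about 1 mm. Next I descend and close lightly.

```bash
python3 -m jog '[{"claw":1,"dx":1,"dy":0,"dz":20,"roll":0},{"claw":1,"dx":1,"dy":0,"dz":20,"roll":0},{"claw":0.89,"dx":1,"dy":0,"dz":20,"roll":0},{"claw":0.89,"dx":1,"dy":0,"dz":20,"roll":0},{"claw":0.89,"dx":1,"dy":0,"dz":20,"roll":0}]'
python3 -m jog '[{"claw":0.87,"dx":0,"dy":0,"dz":0,"roll":0},{"claw":0.87,"dx":0,"dy":0,"dz":0,"roll":0}]'
```

```text
clock: 2.0
eef_pos: [0.4311, -0.3165, 0.0147]
ee_rot: [0.0, 0.975, 0.224, 0.0]
contact_force: [-1.0, 1.6, 2.2]
grip_width: 0.0762
finger_force: 0.8
clock: 2.2
eef_pos: [0.4311, -0.3165, 0.015]
ee_rot: [0.001, 0.975, 0.224, 0.0]
contact_force: [-3.1, 1.9, 11.3]
grip_width: 0.075
finger_force: 44.6
```

```bash
python3 -m jog '[{"claw":0.95,"dx":0,"dy":0,"dz":0,"roll":0},{"claw":0.95,"dx":0,"dy":0,"dz":6,"roll":0},{"claw":0.95,"dx":0,"dy":0,"dz":6,"roll":0},{"claw":0.88,"dx":0,"dy":0,"dz":6,"roll":0},{"claw":0.88,"dx":0,"dy":0,"dz":6,"roll":0}]'
python3 -m jog '[{"claw":0.88,"dx":0,"dy":0,"dz":0,"roll":0},{"claw":0.88,"dx":0,"dy":0,"dz":0,"roll":0}]'
```

```text
clock: 2.7
eef_pos: [0.431, -0.3163, 0.0073]
ee_rot: [0.0, 0.975, 0.224, 0.0]
contact_force: [-0.2, -0.1, -0.3]
grip_width: 0.0755
finger_force: 26.6
clock: 2.9
eef_pos: [0.4309, -0.3163, 0.0073]
ee_rot: [0.0, 0.975, 0.224, 0.0]
contact_force: [0.7, -0.1, -1.4]
grip_width: 0.0755
finger_force: 26.5
```

```bash
python3 -m jog '[{"claw":0.87,"dx":0,"dy":0,"dz":-5,"roll":0},{"claw":0.87,"dx":0,"dy":0,"dz":-30,"roll":0},{"claw":0.87,"dx":0,"dy":0,"dz":-70,"roll":0},{"claw":0.87,"dx":0,"dy":0,"dz":-110,"roll":0},{"claw":0.87,"dx":0,"dy":0,"dz":-150,"roll":0}]'
python3 -m jog '[{"claw":0.87,"dx":20,"dy":-40,"dz":0,"roll":6},{"claw":0.87,"dx":40,"dy":-80,"dz":0,"roll":14},{"claw":0.87,"dx":60,"dy":-120,"dz":0,"roll":22},{"claw":0.87,"dx":80,"dy":-160,"dz":0,"roll":30},{"claw":0.87,"dx":90,"dy":-190,"dz":0,"roll":38.8}]'
python3 -m jog '[{"claw":0.87,"dx":0,"dy":0,"dz":0,"roll":0},{"claw":0.87,"dx":0,"dy":0,"dz":0,"roll":0}]'
```

```text
clock: 3.4
eef_pos: [0.43, -0.3153, 0.1585]
ee_rot: [-0.001, 0.975, 0.224, -0.001]
contact_force: [1.1, -0.4, -3.2]
grip_width: 0.0747
finger_force: 53.5
clock: 3.9
eef_pos: [0.4279, -0.1033, 0.1573]
ee_rot: [-0.001, 0.994, -0.111, -0.001]
contact_force: [0.2, 0.0, -3.5]
grip_width: 0.0749
finger_force: 53.6
clock: 4.1
eef_pos: [0.4283, -0.1052, 0.1574]
ee_rot: [-0.0, 0.994, -0.107, -0.0]
contact_force: [1.5, -0.6, -3.1]
grip_width: 0.0751
finger_force: 53.7
```

```bash
python3 -m jog '[{"claw":0.87,"dx":-12,"dy":-45,"dz":0,"roll":0.7},{"claw":0.87,"dx":-25,"dy":-90,"dz":0,"roll":0.7},{"claw":0.87,"dx":-37,"dy":-140,"dz":0,"roll":0.7},{"claw":0.87,"dx":-48,"dy":-185,"dz":0,"roll":0.7},{"claw":0.87,"dx":-50,"dy":-200,"dz":0,"roll":0.7}]'
python3 -m jog '[{"claw":0.87,"dx":0,"dy":0,"dz":0,"roll":0},{"claw":0.87,"dx":0,"dy":0,"dz":0,"roll":0}]'
python3 - <<'E'
from h import *
p,d,K,W=look("wrist"); np.savez("w3.npz",p=p,d=d,K=K,W=W); cv2.imwrite("pics/w3.png",p)
s=arm.state(); print(s["eef_pos"],s["ee_rot"],s["moment"])
E
```

```text
clock: 4.6
eef_pos: [0.4234, 0.1027, 0.1576]
ee_rot: [-0.001, 0.994, -0.113, -0.0]
contact_force: [0.1, -1.2, -4.1]
grip_width: 0.0754
finger_force: 54.1
clock: 4.8
eef_pos: [0.4239, 0.0993, 0.1574]
ee_rot: [0.0, 0.993, -0.114, 0.0]
contact_force: [-0.0, -0.9, -3.6]
grip_width: 0.0754
finger_force: 54.1
[0.42372423 0.09888711 0.15738265] [ 2.82444877e-04  9.93379371e-01 -1.14879693e-01 -2.72631572e-05] [-0.00804451  0.04190816 -0.01363694]
```

View pics/w3.png

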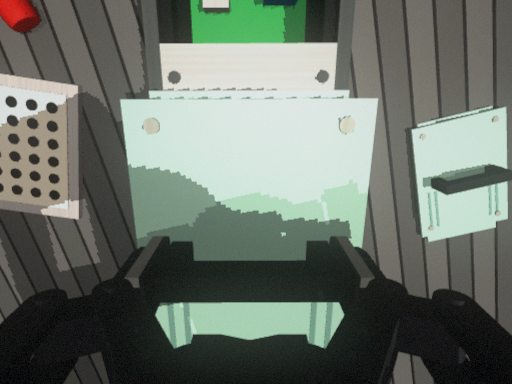

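```bash
python3 - <<'E'
from h import *
z=np.load("w3.npz"); p,d,K,W=z["p"],z["d"],z["K"],z["W"]
s=arm.state(); T=s["eef_pos"]; q=s["ee_rot"]; M=R.from_quat([q[1],q[2],q[3],q[0]]).as_matrix()
g=p[...,1].astype(int); r=p[...,2].astype(int)
print("col250",[(i,p[i,250].tolist()) for i in range(36,50,2)])
e=[]  # ledge +x edge: transition green->light using red channel
for c in range(170,332,6):
    col=r[25:60,c]; e.append((c,25+np.argmax(np.diff(col))+1))
e=np.array(e,float); P=(ray(e,0.077,K,W)-T)@M*1000
k=np.polyfit(P[:,1],P[:,0],1); print("ledge edge in tool: x=%.1f at y=0 slope deg %.2f"%(k[1],np.degrees(np.arctan(k[0]))))
row=r[55,140:360]; dd=np.diff(row); a,b=np.argmax(dd[:60])+141,np.argmin(dd[150:])+140+150
print("ledge ends px",a,b,((ray([[a,55],[b,55]],0.077,K,W)-T)@M*1000).round(1).tolist())
row=g[110,100:400]; dd=np.diff(row); a,b=np.argmax(dd[:60])+101,np.argmin(dd[240:])+340
print("plate ends px",a,b,((ray([[a,110],[b,110]],T[2]+.0037,K,W)-T)@M*1000).round(1).tolist())
print("plate px rows",[(i,int(g[i,250])) for i in range(86,106)])
print("plate edge row100",((ray([[250,99],[250,92]],T[2]+.0037,K,W)-T)@M*1000).round(1).tolist())
def z_at(u,v):
    dd=d[v,u]; return (W[:3,3]+W[:3,:3]@np.r_[(np.array([u,v])-K[:2,2])/K[0,0]*dd,dd]-T)@M*1000
for uv in [(250,105),(250,150),(250,200),(250,240),(250,320),(250,60),(250,48),(250,75)]: print(uv,z_at(*uv).round(1))
E
```

```text
col250 [(36, [97, 183, 78]), (38, [96, 183, 78]), (40, [98, 184, 83]), (42, [128, 194, 120]), (44, [213, 221, 221]), (46, [218, 226, 222]), (48, [211, 222, 221])]
ledge edge in tool: x=105.0 at y=0 slope deg 0.24
ledge ends px 160 336 [[97.6, -58.8, 80.4], [97.7, 58.2, 80.4]]
plate ends px 121 376 [[66.0, -55.2, -3.7], [66.1, 55.7, -3.7]]
plate px rows [(86, 228), (87, 213), (88, 165), (89, 148), (90, 194), (91, 231), (92, 230), (93, 231), (94, 230), (95, 231), (96, 226), (97, 223), (98, 215), (99, 219), (100, 231), (101, 232), (102, 233), (103, 231), (104, 230), (105, 231)]
plate edge row100 [[70.6, 0.9, -3.7], [73.5, 0.9, -3.7]]
(250, 105) [68.1  0.9 -4. ]
(250, 150) [48.5  0.9 -4. ]
(250, 200) [24.6  1.  -3.6]
(250, 240) [ 4.  1. -4.]
(250, 320) [-42.9   1.1  -3.9]
(250, 60) [94.5  1.  80.3]
(250, 48) [102.    1.   80.9]
(250, 75) [85.1  1.1 79.9]
```

```bash
python3 -m jog '[{"claw":0.87,"dx":6,"dy":-0.5,"dz":20,"roll":-0.2},{"claw":0.87,"dx":6,"dy":-0.5,"dz":45,"roll":-0.2},{"claw":0.88,"dx":6,"dy":-0.5,"dz":62,"roll":-0.2},{"claw":0.88,"dx":6,"dy":-0.5,"dz":68,"roll":-0.2},{"claw":0.88,"dx":6,"dy":-0.5,"dz":68,"roll":-0.2}]'
python3 -m jog '[{"claw":0.882,"dx":0,"dy":0,"dz":2,"roll":0},{"claw":0.882,"dx":0,"dy":0,"dz":4,"roll":0},{"claw":0.882,"dx":0,"dy":0,"dz":6,"roll":0},{"claw":0.882,"dx":0,"dy":0,"dz":8,"roll":0},{"claw":0.882,"dx":0,"dy":0,"dz":8,"roll":0}]'
```

```text
clock: 5.35
eef_pos: [0.4289, 0.098, 0.0889]
ee_rot: [0.0, 0.993, -0.114, -0.001]
contact_force: [0.1, 0.1, -2.7]
grip_width: 0.0753
finger_force: 41.4
clock: 5.85
eef_pos: [0.4289, 0.0994, 0.0816]
ee_rot: [-0.0, 0.994, -0.113, -0.0]
contact_force: [-2.9, 1.1, 2.2]
grip_width: 0.0753
finger_force: 33.5
```

```bash
python3 -m jog '[{"claw":0.885,"dx":0,"dy":0,"dz":1.5,"roll":0},{"claw":0.885,"dx":0,"dy":0,"dz":3,"roll":0},{"claw":0.885,"dx":0,"dy":0,"dz":4.5,"roll":0},{"claw":0.885,"dx":0,"dy":0,"dz":6,"roll":0},{"claw":0.885,"dx":0,"dy":0,"dz":7,"roll":0}]'
cat > t.py <<'E'
from h import *
s=arm.state(); T=s["eef_pos"]; q=s["ee_rot"]; M=R.from_quat([q[1],q[2],q[3],q[0]]).as_matrix()
p,d,K,W=look("wrist"); np.savez("wl.npz",p=p,d=d,K=K,W=W)
v,u=np.mgrid[110:226:6,190:310:8]; D=d[v,u]; ok=D>0.05
P=np.stack([(u-K[0,2])/K[0,0]*D,(v-K[1,2])/K[1,1]*D,D],-1)[ok]
L=((P@W[:3,:3].T+W[:3,3])-T)@M*1000
for _ in range(3):
    c=np.linalg.lstsq(np.c_[L[:,:2],np.ones(len(L))],L[:,2],rcond=None)[0]; e=np.abs(L[:,2]-np.c_[L[:,:2],np.ones(len(L))]@c); L=L[e<max(1,2*np.median(e))]
print("tilt deg (nose-up +) %.2f roll %.2f plate-top z at x=0 %.1f n=%d"%(np.degrees(np.arctan(-c[0])),np.degrees(np.arctan(c[1])),c[2],len(L)), "F",s["contact_force"].round(1),"ff",s["finger_force"], "tcp",T.round(4))
E
python3 t.py
```

```text
clock: 6.35
eef_pos: [0.4288, 0.0992, 0.0742]
ee_rot: [0.0, 0.994, -0.113, -0.001]
contact_force: [-3.7, 1.7, 0.7]
grip_width: 0.0758
finger_force: 20.9
tilt deg (nose-up +) 8.49 roll 0.02 plate-top z at x=0 -4.3 n=278 F [-3.7  1.7  0.7] ff 20.87449461221695 tcp [0.4288 0.0992 0.0742]
```

Tilt is 8.5° at about 4 N. Next I grip firmly, lift and carry it over the box.

```bash
python3 -m jog '[{"claw":0.87,"dx":0,"dy":0,"dz":0,"roll":0},{"claw":0.87,"dx":0,"dy":0,"dz":-15,"roll":0},{"claw":0.87,"dx":0,"dy":0,"dz":-50,"roll":0},{"claw":0.87,"dx":30,"dy":0,"dz":-50,"roll":0},{"claw":0.87,"dx":70,"dy":1,"dz":-50,"roll":0}]'
python3 -m jog '[{"claw":0.87,"dx":40,"dy":0.5,"dz":0,"roll":0},{"claw":0.87,"dx":80,"dy":0.5,"dz":0,"roll":0},{"claw":0.87,"dx":108,"dy":0.5,"dz":0,"roll":0},{"claw":0.87,"dx":116,"dy":0.5,"dz":0,"roll":0},{"claw":0.87,"dx":116,"dy":0.5,"dz":0,"roll":0}]'
cat > pos.py <<'E'
from h import *
s=arm.state(); T=s["eef_pos"]; q=s["ee_rot"]; a=2*np.arctan2(q[2],q[1]); y=np.radians(-12.97)
o=np.array([.5961,.0588]); D=T[:2]-o
print("yaw %.2f TCP ctrl x %.1f y %.1f z %.1f"%(np.degrees(a),1e3*(D@[np.cos(y),np.sin(y)]),1e3*(D@[-np.sin(y),np.cos(y)]),1e3*T[2]),"F ctrl x,y,z",np.r_[s["contact_force"][:2]@np.array([[np.cos(y),-np.sin(y)],[np.sin(y),np.cos(y)]]),s["contact_force"][2]].round(1),"ff %.0f"%s["finger_force"], "M",s["moment"].round(2))
E
python3 pos.py; python3 t.py; python3 -c "
import numpy as np,cv2; cv2.imwrite('pics/w4.png',np.load('wl.npz')['p'])"
```

```text
clock: 6.9
eef_pos: [0.4981, 0.0826, 0.1257]
ee_rot: [-0.0, 0.994, -0.113, 0.001]
contact_force: [1.3, 1.7, -4.3]
grip_width: 0.0744
finger_force: 53.7
clock: 7.4
eef_pos: [0.612, 0.0553, 0.1241]
ee_rot: [0.0, 0.994, -0.113, 0.001]
contact_force: [0.2, 0.2, -3.5]
grip_width: 0.0754
finger_force: 53.7
yaw -13.03 TCP ctrl x 16.3 y 0.2 z 124.1 F ctrl x,y,z [ 0.2  0.3 -3.5] ff 54 M [ 0.    0.07 -0.03]
tilt deg (nose-up +) 8.29 roll -0.24 plate-top z at x=0 -3.8 n=274 F [ 0.2  0.2 -3.5] ff 53.66656243801117 tcp [0.612  0.0553 0.1241]
```

View pics/w4.png

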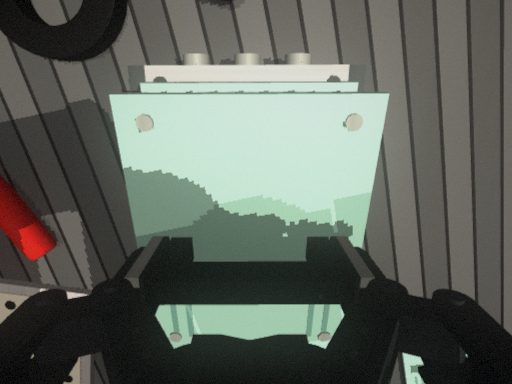

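Cover centred over the box, with the strike ledge at rows 66–80 beyond its edge. Descending to just above the flanges.

```bash
python3 -m jog '[{"claw":0.87,"dx":0,"dy":-0.7,"dz":10,"roll":-0.2},{"claw":0.87,"dx":0,"dy":-0.7,"dz":24,"roll":-0.2},{"claw":0.87,"dx":0,"dy":-0.7,"dz":33,"roll":-0.2},{"claw":0.87,"dx":0,"dy":-0.7,"dz":37,"roll":-0.2},{"claw":0.87,"dx":0,"dy":-0.7,"dz":37,"roll":-0.2}]'
python3 pos.py
python3 -m jog '[{"claw":0.87,"dx":0,"dy":0,"dz":1,"roll":0},{"claw":0.87,"dx":0,"dy":0,"dz":2,"roll":0},{"claw":0.87,"dx":0,"dy":0,"dz":3,"roll":0},{"claw":0.87,"dx":0,"dy":0,"dz":3,"roll":0}]'
python3 pos.py; python3 t.py
```

```text
clock: 7.95
eef_pos: [0.6092, 0.0567, 0.0863]
ee_rot: [0.0, 0.994, -0.111, -0.001]
contact_force: [0.5, -0.9, -3.6]
grip_width: 0.075
finger_force: 53.7
yaw -12.78 TCP ctrl x 13.2 y 0.9 z 86.3 F ctrl x,y,z [ 0.7 -0.8 -3.6] ff 54 M [-0.01  0.02  0.01]
clock: 8.35
eef_pos: [0.6104, 0.0566, 0.0846]
ee_rot: [-0.0, 0.994, -0.111, 0.0]
contact_force: [-0.0, 0.4, -4.1]
grip_width: 0.075
finger_force: 53.7
yaw -12.79 TCP ctrl x 14.4 y 1.1 z 84.6 F ctrl x,y,z [-0.1  0.4 -4.1] ff 54 M [ 0.01 -0.04  0.04]
tilt deg (nose-up +) 8.13 roll -0.02 plate-top z at x=0 -3.9 n=265 F [-0.   0.4 -4.1] ff 53.68816673755646 tcp [0.6104 0.0566 0.0846]
```

```bash
python3 -m jog '[{"claw":0.87,"dx":0,"dy":0,"dz":0.7,"roll":0},{"claw":0.87,"dx":0,"dy":0,"dz":1.5,"roll":0},{"claw":0.87,"dx":0,"dy":0,"dz":1.5,"roll":0}]'
python3 pos.py
python3 -m jog '[{"claw":0.87,"dx":0,"dy":0,"dz":0.7,"roll":0},{"claw":0.87,"dx":0,"dy":0,"dz":1.2,"roll":0},{"claw":0.87,"dx":0,"dy":0,"dz":1.2,"roll":0}]'
python3 pos.py
```

```text
clock: 8.7
eef_pos: [0.6107, 0.0566, 0.0832]
ee_rot: [-0.0, 0.994, -0.111, 0.0]
contact_force: [0.6, 0.2, -0.9]
grip_width: 0.0749
finger_force: 54.0
yaw -12.79 TCP ctrl x 14.7 y 1.1 z 83.2 F ctrl x,y,z [ 0.5  0.4 -0.9] ff 54 M [-0.02  0.13  0.04]
clock: 9.0
eef_pos: [0.611, 0.0565, 0.0824]
ee_rot: [-0.0, 0.994, -0.111, 0.001]
contact_force: [0.9, -0.0, 4.0]
grip_width: 0.075
finger_force: 54.5
yaw -12.79 TCP ctrl x 15.0 y 1.1 z 82.4 F ctrl x,y,z [0.9 0.2 4. ] ff 55 M [-0.03  0.39  0.01]
```

```bash
python3 -m jog '[{"claw":0.87,"dx":0,"dy":0,"dz":-0.7,"roll":0},{"claw":0.87,"dx":-3,"dy":0.3,"dz":-0.7,"roll":0},{"claw":0.87,"dx":-6,"dy":0.3,"dz":-0.7,"roll":0},{"claw":0.87,"dx":-9,"dy":0.3,"dz":-0.7,"roll":0},{"claw":0.87,"dx":-9,"dy":0.3,"dz":-0.7,"roll":0}]'
python3 pos.py
python3 -m jog '[{"claw":0.87,"dx":-1,"dy":0,"dz":0,"roll":0},{"claw":0.87,"dx":-2,"dy":0,"dz":0,"roll":0},{"claw":0.87,"dx":-3,"dy":0,"dz":0,"roll":0},{"claw":0.87,"dx":-3,"dy":0,"dz":0,"roll":0}]'
python3 pos.py; python3 t.py
```

```text
clock: 9.5
eef_pos: [0.6024, 0.0583, 0.083]
ee_rot: [-0.0, 0.994, -0.111, 0.001]
contact_force: [4.6, -0.7, 2.6]
grip_width: 0.075
finger_force: 54.5
yaw -12.80 TCP ctrl x 6.3 y 0.9 z 83.0 F ctrl x,y,z [4.6 0.4 2.6] ff 55 M [-0.22 -0.42 -0.01]
clock: 9.9
eef_pos: [0.6011, 0.0586, 0.0834]
ee_rot: [-0.0, 0.994, -0.111, 0.003]
contact_force: [6.5, -2.4, 2.6]
grip_width: 0.075
finger_force: 54.5
yaw -12.79 TCP ctrl x 4.9 y 0.9 z 83.4 F ctrl x,y,z [ 6.9 -0.8  2.6] ff 55 M [-0.34 -0.86 -0.08]
tilt deg (nose-up +) 7.93 roll 0.25 plate-top z at x=0 -3.9 n=271 F [ 6.5 -2.4  2.6] ff 54.5380899310112 tcp [0.6011 0.0586 0.0834]
```

```bash
python3 -m jog '[{"claw":0.87,"dx":-1,"dy":0,"dz":-0.3,"roll":0},{"claw":0.87,"dx":-2,"dy":0,"dz":-0.3,"roll":0},{"claw":0.87,"dx":-2,"dy":0,"dz":-0.3,"roll":0}]'
python3 pos.py
python3 -m jog '[{"claw":0.87,"dx":-1,"dy":0,"dz":0,"roll":0},{"claw":0.87,"dx":-2,"dy":0,"dz":0,"roll":0},{"claw":0.87,"dx":-2,"dy":0,"dz":0,"roll":0}]'
python3 pos.py; python3 t.py
```

```text
clock: 10.25
eef_pos: [0.5994, 0.059, 0.0836]
ee_rot: [-0.0, 0.994, -0.111, 0.003]
contact_force: [7.5, -2.2, 2.4]
grip_width: 0.0751
finger_force: 54.4
yaw -12.80 TCP ctrl x 3.2 y 0.9 z 83.6 F ctrl x,y,z [ 7.8 -0.5  2.4] ff 54 M [-0.42 -1.04 -0.05]
clock: 10.55
eef_pos: [0.5981, 0.0593, 0.0838]
ee_rot: [-0.0, 0.994, -0.111, 0.003]
contact_force: [8.9, -2.6, 1.8]
grip_width: 0.0753
finger_force: 54.4
yaw -12.80 TCP ctrl x 1.8 y 0.9 z 83.8 F ctrl x,y,z [ 9.3 -0.5  1.8] ff 54 M [-0.5  -1.15 -0.09]
tilt deg (nose-up +) 8.32 roll -0.07 plate-top z at x=0 -3.8 n=262 F [ 8.9 -2.6  1.8] ff 54.369569420814514 tcp [0.5981 0.0593 0.0838]
```

```bash
python3 -m jog '[{"claw":0.87,"dx":-1,"dy":0,"dz":0,"roll":0},{"claw":0.87,"dx":-1.5,"dy":0,"dz":0,"roll":0},{"claw":0.87,"dx":-1.5,"dy":0,"dz":0,"roll":0}]'
python3 pos.py; python3 t.py
```

```text
clock: 10.9
eef_pos: [0.5971, 0.0595, 0.084]
ee_rot: [0.0, 0.994, -0.111, 0.004]
contact_force: [9.6, -2.4, 1.7]
grip_width: 0.0749
finger_force: 54.4
yaw -12.80 TCP ctrl x 0.9 y 0.9 z 84.0 F ctrl x,y,z [ 9.9 -0.2  1.7] ff 54 M [-0.55 -1.33 -0.13]
tilt deg (nose-up +) 8.28 roll -0.12 plate-top z at x=0 -3.9 n=269 F [ 9.6 -2.4  1.7] ff 54.367716908454895 tcp [0.5971 0.0595 0.084 ]
```

```bash
python3 -m jog '[{"claw":0.87,"dx":-1,"dy":0,"dz":0,"roll":0},{"claw":0.87,"dx":-1.5,"dy":0,"dz":0,"roll":0},{"claw":0.87,"dx":-1.5,"dy":0,"dz":0,"roll":0}]'
python3 pos.py; python3 -m jog '[{"claw":0.87,"dx":-1,"dy":0,"dz":0,"roll":0},{"claw":0.87,"dx":-1,"dy":0,"dz":0,"roll":0}]'
python3 pos.py;python3 t.py
```

```text
clock: 11.25
eef_pos: [0.5965, 0.0596, 0.0842]
ee_rot: [0.0, 0.994, -0.111, 0.005]
contact_force: [10.3, -4.2, 2.0]
grip_width: 0.0749
finger_force: 54.4
yaw -12.80 TCP ctrl x 0.2 y 0.9 z 84.2 F ctrl x,y,z [11.  -1.8  2. ] ff 54 M [-0.73 -1.63 -0.12]
clock: 11.45
eef_pos: [0.5964, 0.0597, 0.0845]
ee_rot: [0.0, 0.994, -0.111, 0.006]
contact_force: [12.3, -4.7, 0.7]
grip_width: 0.0752
finger_force: 54.3
yaw -12.80 TCP ctrl x 0.1 y 0.9 z 84.5 F ctrl x,y,z [13.1 -1.8  0.7] ff 54 M [-0.81 -1.83 -0.2 ]
tilt deg (nose-up +) 8.13 roll 0.02 plate-top z at x=0 -4.1 n=272 F [12.3 -4.7  0.7] ff 54.31666821241379 tcp [0.5964 0.0597 0.0845]
```

Hard stop found at TCP x≈0.1, with the lip fully hooked. Now the swing: down and slightly +x, with a lighter grip so the bar can pivot.

```bash
python3 -m jog '[{"claw":0.88,"dx":0.5,"dy":0,"dz":1,"roll":0},{"claw":0.882,"dx":1,"dy":0,"dz":2,"roll":0},{"claw":0.882,"dx":1.4,"dy":0,"dz":3,"roll":0},{"claw":0.882,"dx":1.8,"dy":0,"dz":4,"roll":0},{"claw":0.882,"dx":1.8,"dy":0,"dz":4,"roll":0}]'
python3 pos.py;python3 t.py
```

```text
clock: 12.0
eef_pos: [0.5978, 0.0594, 0.0809]
ee_rot: [0.0, 0.994, -0.111, 0.005]
contact_force: [9.9, -3.5, 7.2]
grip_width: 0.0754
finger_force: 34.1
yaw -12.78 TCP ctrl x 1.5 y 0.9 z 80.9 F ctrl x,y,z [10.5 -1.2  7.2] ff 34 M [-0.62 -1.15  0.02]
tilt deg (nose-up +) 6.10 roll -0.14 plate-top z at x=0 -4.1 n=272 F [ 9.9 -3.5  7.2] ff 34.14756327867508 tcp [0.5978 0.0594 0.0809]
```

```bash
python3 -m jog '[{"claw":0.884,"dx":0.4,"dy":0,"dz":1,"roll":0},{"claw":0.884,"dx":0.8,"dy":0,"dz":2,"roll":0},{"claw":0.884,"dx":1.2,"dy":0,"dz":3,"roll":0},{"claw":0.884,"dx":1.5,"dy":0,"dz":4,"roll":0},{"claw":0.884,"dx":1.5,"dy":0,"dz":4,"roll":0}]'
python3 pos.py;python3 t.py
```

```text
clock: 12.55
eef_pos: [0.599, 0.0591, 0.0767]
ee_rot: [0.0, 0.994, -0.111, 0.005]
contact_force: [9.6, -3.7, 5.6]
grip_width: 0.076
finger_force: 25.8
yaw -12.78 TCP ctrl x 2.7 y 0.9 z 76.7 F ctrl x,y,z [10.1 -1.5  5.6] ff 26 M [-0.55 -1.22  0.02]
tilt deg (nose-up +) 2.68 roll -0.01 plate-top z at x=0 -4.6 n=259 F [ 9.6 -3.7  5.6] ff 25.81128716468811 tcp [0.599  0.0591 0.0767]
```

```bash
python3 -m jog '[{"claw":0.884,"dx":0.3,"dy":0,"dz":1,"roll":0},{"claw":0.884,"dx":0.6,"dy":0,"dz":2,"roll":0},{"claw":0.884,"dx":0.9,"dy":0,"dz":3,"roll":0},{"claw":0.884,"dx":1,"dy":0,"dz":3.8,"roll":0},{"claw":0.884,"dx":1,"dy":0,"dz":3.8,"roll":0}]'
python3 pos.py;python3 t.py
```

```text
clock: 13.1
eef_pos: [0.5999, 0.0589, 0.0729]
ee_rot: [0.0, 0.994, -0.111, 0.005]
contact_force: [10.8, -3.3, 5.3]
grip_width: 0.0761
finger_force: 26.0
yaw -12.78 TCP ctrl x 3.7 y 1.0 z 72.9 F ctrl x,y,z [11.3 -0.8  5.3] ff 26 M [-0.53 -1.23  0.05]
tilt deg (nose-up +) -0.32 roll -0.16 plate-top z at x=0 -4.7 n=272 F [10.8 -3.3  5.3] ff 26.00604146718979 tcp [0.5999 0.0589 0.0729]
```

Flat. Now let it slide back with the spring, holding it lightly.

```bash
python3 -m jog '[{"claw":0.884,"dx":1.5,"dy":0,"dz":-0.5,"roll":0},{"claw":0.884,"dx":3,"dy":0,"dz":-0.5,"roll":0},{"claw":0.884,"dx":4.5,"dy":0,"dz":-0.5,"roll":0},{"claw":0.884,"dx":6,"dy":0,"dz":-0.5,"roll":0},{"claw":0.884,"dx":6,"dy":0,"dz":-0.5,"roll":0}]'
python3 pos.py;python3 t.py
```

```text
clock: 13.65
eef_pos: [0.5998, 0.0589, 0.0725]
ee_rot: [-0.0, 0.994, -0.111, -0.001]
contact_force: [-2.4, -0.0, 13.5]
grip_width: 0.0759
finger_force: 26.6
yaw -12.78 TCP ctrl x 3.6 y 1.0 z 72.5 F ctrl x,y,z [-2.4 -0.6 13.5] ff 27 M [0.36 0.32 0.17]
tilt deg (nose-up +) 0.34 roll -0.13 plate-top z at x=0 -4.6 n=268 F [-2.4 -0.  13.5] ff 26.574486941099167 tcp [0.5998 0.0589 0.0725]
```

```bash
python3 -m jog '[{"claw":0.884,"dx":0,"dy":0,"dz":-1,"roll":0},{"claw":0.884,"dx":0,"dy":0,"dz":-2,"roll":0},{"claw":0.884,"dx":0,"dy":0,"dz":-2.5,"roll":0},{"claw":0.884,"dx":0,"dy":0,"dz":-2.5,"roll":0}]'
python3 pos.py;python3 t.py;python3 -c "
import numpy as np,cv2; cv2.imwrite('pics/w5.png',np.load('wl.npz')['p'])"
```

```text
clock: 14.1
eef_pos: [0.602, 0.0583, 0.0736]
ee_rot: [-0.0, 0.994, -0.112, 0.001]
contact_force: [6.6, -1.4, -2.5]
grip_width: 0.0758
finger_force: 24.4
yaw -12.82 TCP ctrl x 5.8 y 0.8 z 73.6 F ctrl x,y,z [ 6.8  0.1 -2.5] ff 24 M [-0.29 -1.11 -0.16]
tilt deg (nose-up +) 0.38 roll 0.00 plate-top z at x=0 -4.8 n=267 F [ 6.6 -1.4 -2.5] ff 24.43816401064396 tcp [0.602  0.0583 0.0736]
```

View pics/w5.png

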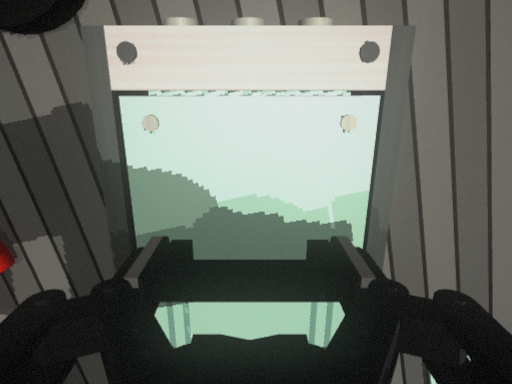

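```bash
python3 -m jog '[{"claw":0.884,"dx":0,"dy":0,"dz":0.8,"roll":0},{"claw":0.884,"dx":1.5,"dy":0,"dz":0.8,"roll":0},{"claw":0.884,"dx":3,"dy":0,"dz":0.8,"roll":0},{"claw":0.884,"dx":3,"dy":0,"dz":0.8,"roll":0}]'
python3 pos.py;python3 t.py
```

```text
clock: 14.55
eef_pos: [0.6038, 0.0579, 0.0729]
ee_rot: [-0.0, 0.994, -0.112, -0.0]
contact_force: [4.0, -0.7, -1.4]
grip_width: 0.0753
finger_force: 24.8
yaw -12.81 TCP ctrl x 7.7 y 0.8 z 72.9 F ctrl x,y,z [ 4.1  0.2 -1.4] ff 25 M [ 0.1 -0.7 -0.1]
tilt deg (nose-up +) 0.17 roll -0.09 plate-top z at x=0 -4.8 n=265 F [ 4.  -0.7 -1.4] ff 24.77886289358139 tcp [0.6038 0.0579 0.0729]
```

Sliding nicely, with the spring at about 4 N. One more small step.

```bash
python3 -m jog '[{"claw":0.884,"dx":1,"dy":0,"dz":0.2,"roll":0},{"claw":0.884,"dx":2,"dy":0,"dz":0.2,"roll":0},{"claw":0.884,"dx":3,"dy":0,"dz":0.2,"roll":0},{"claw":0.884,"dx":3,"dy":0,"dz":0.2,"roll":0}]'
python3 pos.py;python3 t.py
```

```text
clock: 15.0
eef_pos: [0.6042, 0.0578, 0.0726]
ee_rot: [-0.0, 0.994, -0.111, -0.002]
contact_force: [-4.8, 2.0, 5.3]
grip_width: 0.0757
finger_force: 25.4
yaw -12.80 TCP ctrl x 8.1 y 0.8 z 72.6 F ctrl x,y,z [-5.1  0.9  5.3] ff 25 M [ 0.75  0.58 -0.17]
tilt deg (nose-up +) 0.28 roll 0.15 plate-top z at x=0 -4.8 n=267 F [-4.8  2.   5.3] ff 25.432395190000534 tcp [0.6042 0.0578 0.0726]
```

Seated against the strike ledge. I ease off, open, and lift away vertically.

```bash
python3 -m jog '[{"claw":0.884,"dx":-2,"dy":0,"dz":-0.8,"roll":0},{"claw":0.9,"dx":-2,"dy":0,"dz":-0.8,"roll":0},{"claw":0.95,"dx":-2,"dy":0,"dz":-0.8,"roll":0},{"claw":1,"dx":-2,"dy":0,"dz":-0.8,"roll":0},{"claw":1,"dx":-2,"dy":0,"dz":-0.8,"roll":0}]'
python3 pos.py
python3 -m jog '[{"claw":1,"dx":0,"dy":0,"dz":-10,"roll":0},{"claw":1,"dx":0,"dy":0,"dz":-30,"roll":0},{"claw":1,"dx":-20,"dy":0,"dz":-70,"roll":0},{"claw":1,"dx":-50,"dy":0,"dz":-110,"roll":0},{"claw":1,"dx":-80,"dy":0,"dz":-130,"roll":0}]'
python3 -m jog '[{"claw":1,"dx":0,"dy":0,"dz":0,"roll":0},{"claw":1,"dx":0,"dy":0,"dz":0,"roll":0}]'
python3 - <<'E'
from h import *
p,d,K,W=look("wrist"); cv2.imwrite("pics/w6.png",p)
y=np.radians(-12.9);o=np.array([.5961,.0588])
for cx in (-95,-60,-40,-20,20,40,60,72,92):
    P=np.r_[o+np.array([[np.cos(y),-np.sin(y)],[np.sin(y),np.cos(y)]])@[cx/1e3,.02],.077]
    u,v=proj(P,K,W)[0].round().astype(int)
    if 0<=u<512 and 0<=v<384:
        D=d[v,u]; print(cx,(u,v),(1e3*(W[:3,3]+W[:3,:3]@np.r_[(u-K[0,2])/K[0,0]*D,(v-K[1,2])/K[1,1]*D,D])[2]).round(1))
E
```

```text
clock: 15.55
eef_pos: [0.6048, 0.0575, 0.0738]
ee_rot: [0.0, 0.994, -0.111, 0.0]
contact_force: [-0.0, 0.1, -0.5]
grip_width: 0.0859
finger_force: 0.0
yaw -12.78 TCP ctrl x 8.8 y 0.7 z 73.8 F ctrl x,y,z [-0.   0.1 -0.5] ff 0 M [-0.03  0.03 -0.03]
clock: 16.05
eef_pos: [0.528, 0.0754, 0.2077]
ee_rot: [-0.0, 0.994, -0.112, 0.003]
contact_force: [0.6, 0.2, 0.2]
grip_width: 0.0852
finger_force: 0.0
clock: 16.25
eef_pos: [0.527, 0.0754, 0.2051]
ee_rot: [-0.0, 0.994, -0.111, 0.001]
contact_force: [0.9, 0.1, -1.1]
grip_width: 0.0856
finger_force: 0.0
-95 (np.int64(227), np.int64(204)) 77.0
-60 (np.int64(227), np.int64(167)) 78.1
-40 (np.int64(226), np.int64(144)) 78.0
-20 (np.int64(226), np.int64(121)) 78.0
20 (np.int64(225), np.int64(71)) 77.4
40 (np.int64(224), np.int64(44)) 78.3
60 (np.int64(224), np.int64(17)) 79.6
```

View pics/w6.png

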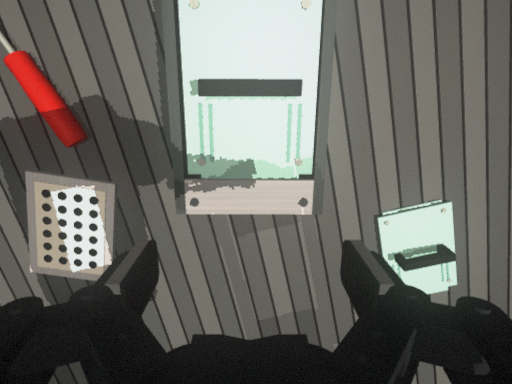

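The cover is in the box, with its handle at (250,87) and the hook edge by the ledge (row 178). The far end is at the picture's edge, so I'll check it from further out.

```bash
python3 -m jog '[{"claw":1,"dx":40,"dy":0,"dz":0,"roll":0},{"claw":1,"dx":80,"dy":0,"dz":0,"roll":0},{"claw":1,"dx":95,"dy":0,"dz":0,"roll":0},{"claw":1,"dx":95,"dy":0,"dz":0,"roll":0},{"claw":1,"dx":95,"dy":0,"dz":0,"roll":0}]'
python3 - <<'E'
from h import *
p,d,K,W=look("wrist"); cv2.imwrite("pics/w7.png",p)
y=np.radians(-12.9);o=np.array([.5961,.0588])
for cy in (-.03,.03):
  L=[]
  for cx in (-60,-40,-20,20,40,60,70,74,78,82,88,95):
    P=np.r_[o+np.array([[np.cos(y),-np.sin(y)],[np.sin(y),np.cos(y)]])@[cx/1e3,cy],.077]
    u,v=proj(P,K,W)[0].round().astype(int)
    if 0<=u<512 and 0<=v<384:
        D=d[v,u]; L.append((cx,int(v),float((1e3*(W[:3,3]+W[:3,:3]@np.r_[(u-K[0,2])/K[0,0]*D,(v-K[1,2])/K[1,1]*D,D])[2]).round(1))))
  print(L)
E
```

```text
clock: 16.8
eef_pos: [0.619, 0.054, 0.2022]
ee_rot: [0.0, 0.994, -0.112, -0.001]
contact_force: [-0.4, 0.1, 0.1]
grip_width: 0.0855
finger_force: 0.0
[(-60, 262, 77.9), (-40, 243, 77.0), (-20, 224, 77.9), (20, 182, 77.4), (40, 160, 78.4), (60, 138, 78.8), (70, 126, 78.6), (74, 121, 79.7), (78, 116, 77.9), (82, 111, 79.0), (88, 104, 76.4), (95, 95, 77.6)]
[(-60, 262, 76.3), (-40, 243, 77.8), (-20, 224, 76.2), (20, 182, 78.3), (40, 160, 78.1), (60, 137, 79.9), (70, 126, 77.5), (74, 121, 78.8), (78, 116, 77.7), (82, 111, 76.4), (88, 104, 77.6), (95, 95, 78.6)]
```

View pics/w7.png

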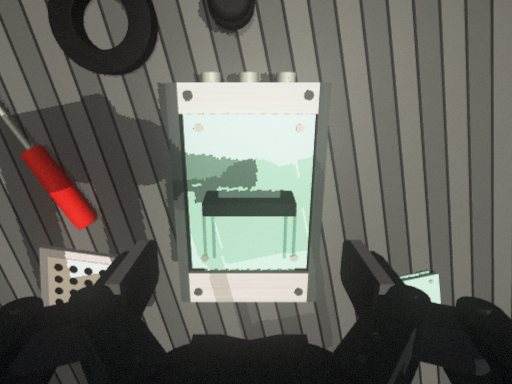

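The strike end is caught, with the edge tight to the ledge at row 113 and no lip visible. I'll check flushness with plane fits.

```bash
python3 - <<'E'
from h import *
Ds=[look("wrist") for _ in range(4)]; d=np.median([x[1] for x in Ds],0); K,W=Ds[0][2:]
def pts(v0,v1,u0,u1):
    v,u=np.mgrid[v0:v1:2,u0:u1:3]; D=d[v,u]
    return (np.stack([(u-K[0,2])/K[0,0]*D,(v-K[1,2])/K[1,1]*D,D],-1)@W[:3,:3].T+W[:3,3]).reshape(-1,3)*1000
for n,b in dict(strike=(90,108,195,305),pl_far=(118,135,205,295),pl_mid=(145,180,200,300),pl_near=(222,262,220,280),hook=(278,296,200,300)).items(): P=pts(*b); print(n,np.median(P[:,2]).round(2),P[:,2].mean().round(2),len(P))
P=np.r_[pts(118,182,200,300),pts(222,262,220,280)]; y=np.radians(-12.9)
x=P[:,:2]@[np.cos(y),np.sin(y)]; print("slope deg",np.degrees(np.arctan(np.polyfit(x,P[:,2],1)[0])))
L=np.r_[pts(90,108,195,305),pts(278,296,200,300)];x=L[:,:2]@[np.cos(y),np.sin(y)]; print("ledges slope",np.degrees(np.arctan(np.polyfit(x,L[:,2],1)[0])))
E
```

```text
strike 76.81 76.8 333
pl_far 78.01 78.01 270
pl_mid 77.8 77.82 612
pl_near 77.27 77.28 400
hook 76.94 76.97 306
slope deg 0.4174928222295655
ledges slope -0.05397589047991087
```

The far edge stands about 1 mm proud, held by friction against the ledge. A light touch with shut fingertips at the far end should settle it.

```bash
python3 -m jog '[{"claw":0,"dx":32,"dy":0,"dz":0,"roll":0},{"claw":0,"dx":32,"dy":0,"dz":0,"roll":0},{"claw":0,"dx":32,"dy":0,"dz":20,"roll":0},{"claw":0,"dx":32,"dy":0,"dz":50,"roll":0},{"claw":0,"dx":32,"dy":0,"dz":80,"roll":0}]'
python3 -m jog '[{"claw":0,"dx":0,"dy":0,"dz":20,"roll":0},{"claw":0,"dx":0,"dy":0,"dz":32,"roll":0},{"claw":0,"dx":0,"dy":0,"dz":38,"roll":0},{"claw":0,"dx":0,"dy":0,"dz":38,"roll":0},{"claw":0,"dx":0,"dy":0,"dz":38,"roll":0}]'
python3 pos.py
```

```text
clock: 17.55
eef_pos: [0.6504, 0.0474, 0.1237]
ee_rot: [-0.0, 0.994, -0.111, 0.001]
contact_force: [0.1, 0.1, -0.0]
grip_width: 0.0122
finger_force: 0.0
clock: 18.05
eef_pos: [0.6513, 0.0472, 0.0868]
ee_rot: [-0.0, 0.994, -0.111, 0.001]
contact_force: [-1.1, -0.7, -0.2]
grip_width: 0.0001
finger_force: 0.0
yaw -12.79 TCP ctrl x 56.4 y 1.1 z 86.8 F ctrl x,y,z [-0.9 -0.9 -0.2] ff 0 M [-0.02 -0.02 -0.1 ]
```

```bash
python3 -m jog '[{"claw":0,"dx":0,"dy":0,"dz":4,"roll":0},{"claw":0,"dx":0,"dy":0,"dz":7,"roll":0},{"claw":0,"dx":0,"dy":0,"dz":9,"roll":0},{"claw":0,"dx":0,"dy":0,"dz":9,"roll":0}]'
python3 pos.py
python3 -m jog '[{"claw":0,"dx":0,"dy":0,"dz":1,"roll":0},{"claw":0,"dx":0,"dy":0,"dz":2,"roll":0},{"claw":0,"dx":0,"dy":0,"dz":2,"roll":0}]'
python3 pos.py
```

```text
clock: 18.45
eef_pos: [0.6508, 0.0471, 0.0771]
ee_rot: [-0.0, 0.994, -0.111, 0.0]
contact_force: [-0.1, 0.1, 3.5]
grip_width: -0.0001
finger_force: 1.4
yaw -12.79 TCP ctrl x 55.9 y 0.9 z 77.1 F ctrl x,y,z [-0.2  0.1  3.5] ff 1 M [-0.05  0.06  0.03]
clock: 18.75
eef_pos: [0.6508, 0.0472, 0.077]
ee_rot: [-0.0, 0.994, -0.111, 0.001]
contact_force: [-5.8, 0.2, 17.1]
grip_width: -0.0001
finger_force: 8.2
yaw -12.78 TCP ctrl x 56.0 y 1.0 z 77.0 F ctrl x,y,z [-5.6 -1.1 17.1] ff 8 M [-0.05  0.9   0.03]
```

Plate at z = 77.0 and firm, so it is flush. Retreat and check.

```bash
python3 -m jog '[{"claw":0,"dx":0,"dy":0,"dz":-3,"roll":0},{"claw":0,"dx":0,"dy":0,"dz":-15,"roll":0},{"claw":0,"dx":0,"dy":0,"dz":-50,"roll":0},{"claw":0,"dx":0,"dy":0,"dz":-90,"roll":0},{"claw":0,"dx":-32,"dy":0,"dz":-125,"roll":0}]'
python3 -m jog '[{"claw":0,"dx":0,"dy":0,"dz":0,"roll":0},{"claw":0,"dx":0,"dy":0,"dz":0,"roll":0},{"claw":0,"dx":0,"dy":0,"dz":0,"roll":0}]'
python3 - <<'E'
from h import *
Ds=[look("wrist") for _ in range(4)]; d=np.median([x[1] for x in Ds],0); K,W=Ds[0][2:]
y=np.radians(-12.9);o=np.array([.5961,.0588]);Rm=np.array([[np.cos(y),-np.sin(y)],[np.sin(y),np.cos(y)]])
for n,a,b in (("strike",84,100),("far",55,75),("mid",25,50),("near",-60,-30),("hook",-100,-76)):
    z=[]
    for cx in np.arange(a,b,2):
        for cy in (-20,-10,0,10,20):
            u,v=proj(np.r_[o+Rm@[cx/1e3,cy/1e3],.077],K,W)[0].round().astype(int)
            if 0<=u<512 and 0<=v<384: D=d[v,u]; z.append(1e3*(W[:3,3]+W[:3,:3]@np.r_[(u-K[0,2])/K[0,0]*D,(v-K[1,2])/K[1,1]*D,D])[2])
    print(n,np.median(z).round(2),len(z))
E
```

```text
clock: 19.25
eef_pos: [0.6232, 0.0534, 0.2022]
ee_rot: [-0.0, 0.994, -0.112, 0.003]
contact_force: [-0.1, -0.1, 0.5]
grip_width: -0.0001
finger_force: 0.0
clock: 19.55
eef_pos: [0.6192, 0.0541, 0.199]
ee_rot: [0.0, 0.994, -0.111, -0.0]
contact_force: [-0.4, 0.2, 0.3]
grip_width: -0.0001
finger_force: 0.0
strike 78.13 40
far 78.0 50
mid 77.91 65
near 223.22 75
hook 253.05 60
```

```bash
python3 -c "
from bench import arm; print(arm.job_done())"
```

```text
the job is handed in; nothing more can be done
None
```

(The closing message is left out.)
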